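# Put the bike-care cabinet away: tray in, door clicked shut

## Task

Leave the bike-care cabinet on the garage bench closed up. While its door still stands open, push the blue tray all the way in without tipping the oil bottle standing in it; then swing the door round and press it fully shut so that the ball catch holds it, without slamming it. Leave the dumbbell, flask and wrench where they are.

Things in the scene. Friction and masses are not known exactly. Their poses are not given: they have to be found in the camera images.
- cabinet: Low white steel bench cabinet, fixed to the bench: 240 deep (x) x 270 wide (y) x 165 mm high, with an open front and a clear roof set back 18 mm from the front plane. Origin: centre of its underside. Its x axis points from the open front to the back (the front looks along -x), y to the hinge side, z up. The front plane is at x = -120 mm.
- tray (a joint): How far the tray sticks out of the cabinet, in m: 0 = fully home against its stop, up to 0.12. It slides along the cabinet's x axis. 0.7 kg; needs about 3 N to slide and stays where it is left.
- tray_front (a point): Middle of the top edge of the tray's outer front face, 122 mm above the bench; axes as the cabinet's. The front is a blue upright plate 226 mm wide, from 20 to 122 mm above the bench, 10 mm thick, with no handle; flush with the cabinet's front plane when home. Behind it: open box 200 mm deep, 40 mm sides, floor 22 mm above the bench.
- door (a joint): Door opening angle in rad: 0 = shut on its stop, 1.5 to 2 (square open or beyond) at the start, 2.1 at most. The door swings about an upright axis, the free edge coming out towards the cabinet's -x and then +y. It turns easily (about 0.06 N m) and stays where it is left.
- door_hinge (a point): On the hinge axis, at the height of the door's top edge (158 mm); in the cabinet's frame at x = -131, y = 133 mm. Turns with the door: its -y axis points along the door to the free edge, its -x axis out of the outer face.
- door_edge (a point): Top corner of the door's outer face at the free edge, 266 mm from the hinge and 158 mm above the bench; axes as door_hinge. The door is a flat grey panel with a blue face, 16 mm thick with the hinge axis in the middle of its thickness, from 8 to 158 mm above the bench.
- catch_ball (a point): Brass spring ball under the cabinet roof behind the free edge of the door; fixed to the cabinet at x = -112, y = -112, z = 146 mm. It begins to resist the door at about 0.05 rad, takes about 6 to 8 N at the free edge to pass (more nearer the hinge), and below about 0.02 rad pulls the door to 0 and holds it.
- door_handle (a point): Middle of the door's upright dark bar handle: 8 mm thick, on the outer face 246 mm from the hinge, standing out 16 mm from the face to its far side, from 51 to 129 mm above the bench; axes as door_hinge. On the inner face behind it a steel tongue 21 mm long meets the catch.
- oil: Black chain-oil bottle with red cap, 38 mm across, 88 mm high, about 90 g, standing loose in the tray. Origin: centre of its underside, z up.
- dumbbell: Blue and steel dumbbell, 145 x 56 x 50 mm, 1 kg, lying on the bench along its x. Origin: centre of its underside. Not to be moved.
- flask: Green drinking flask, 68 mm across, 190 mm high, standing on the bench. Origin: centre of its underside. Not to be moved.
- wrench: Steel wrench 190 mm long lying on the bench along its x. Not to be moved.

How it is judged:
By the outcome, as a careful person would: the job done as asked, in the order asked, and still so for the second after the job is handed in, with the robot touching nothing.
It also fails if it takes over 64 s, if anything falls off the work surface, if the arm or the gripper's body presses on something with over 40 N, if the wrist force passes 120 N, or if a joint passes its speed limit or range.

## Robot

A 6-joint arm with a two-finger parallel gripper is mounted at the origin on the work surface. World frame = base frame: x ahead of the robot, y to its left, z up, the work surface at z = 0. Lengths are in m, angles in rad, forces in N, time in s.
With the tool pointing down it reaches from about 0.35 to 0.875 m from the base axis. Payload 15.5 kg.
Tool frame: the origin (TCP) lies on the centre line of the jaws, within the pads' length; the fingertips stand tips_ahead ahead of it and the grasp point (between the pads) lies 8 mm behind it (tips_ahead is the distance from the TCP to the fingertips, in m); z points along the fingers, y is the line along which they close (so a half turn about z gives the same grasp; the last joint's range is limited). The gripper opens to 85 mm and grips with 20 to 120 N. Pads are 22 mm wide; open, the fingers measure 114 mm over their backs; the gripper's body (76 mm by 85 mm) begins 54 mm behind the grasp point. The pads swing forward as they close: fully open they stand 13 mm farther back than shut.
Start: joints at [1.028, 0.494, 1.345, -0, 1.302, -0.096], TCP at [0.27, 0.564, 0.218] pointing down, gripper open.
Joint ranges: [-2.91, 2.91], [-0.82, 2.16], [0.22, 2.67], [-1.22, 4.37], [0.12, 2.79], [-3.08, 3.08]. Speed limits (rad/s): [1.89, 1.89, 2.57, 3.01, 3.01, 3.01].

## Interface

Orientations are given as a rotation vector (axis times angle).
In Python, from workcell import get_state, capture, camera_params, job_done, tips_ahead gives the robot as it stands. The module is installed in compiled form; this text tells all that it offers.
- The arm moves only by the tool arm_command, never from a script. Its argument "deltas" is one flat list of numbers, 5 for each row, row after row: the shift along the world's x, y, z as a fraction of full scale, then the turn about the world's z as a fraction of full scale, then the opening, from -1 (shut) to 1 (fully open). In form: [x, y, z, yaw, grip, x, y, z, yaw, grip, ...]. A call has 1 to 10 rows; each row is the pose to reach, as a shift and turn from the pose commanded when the call began; what a row does not reach only later rows make up. Full scale, the value 1, is 0.2 m for a shift and 30 degrees for a turn. A row lasts 1/8 s, in which the tool goes at most 62.5 mm and 10.7 degrees, less where a joint would pass 70% of its speed; a pose out of reach is approached as far as the arm can. A call with a number of a shift or a turn outside -1 to 1 is refused whole. A call with a gripper value outside its range is refused whole. The fingers move at their own pace and stop on an object; the grip force is fixed at half the most. Time passes only in rows, so rows that repeat a pose let the fingers close. It gives the time, the measured TCP pose, the force, the opening and the grip force at its end, in the units of the state.
- get_state(): the state, without advancing time (a new reading comes with each control period).
- capture(name): name is "scene" or "side" or "wrist"; returns the picture (480x640x3 uint8, red, green, blue); there is no depth.
- camera_params(name): a dict with "vertical_fov" (degrees; the focal length in pixels is half the picture's height over the tangent of half this angle, whatever the lens; pixels are square), "cx", "cy" (the principal point, pixels), "T" (4x4, takes a point from camera to world coordinates). Camera axes: x right, y down, z forward; pixel columns grow to the right and rows downward; lengths in m; the calibration is good to about 2 mm. A picture is of the moment at which its call begins: read the wrist's pose just before it. camera_params takes no time and is no camera call; for the wrist camera it gives the pose at the moment of the call.
- job_done(): hands the job in; it is judged then, once.
The state is a dict: "time_s": time; "qpos": joint angles; "joint_vel": joint speeds; "tau": joint torques, N m; "tool_pos": TCP position; "tcp_rot": TCP orientation; "force": force on the tool from outside, world axes, zero at the start; "ft_torque": the same for the moment, N m; "finger_gap": opening from 0.0 (shut) to 1.0 (fully open); "gripper_force": force on a finger pad.
Only numpy, scipy, OpenCV 4.12 (cv2) and the standard library are available. Lean on these libraries where they do the work, as an engineer would, in place of code of your own. Each camera call takes 0.05 s, during which the arm holds its last target. There are 200 camera calls.

## Working session

There is one attempt and no reset: what is moved stays moved. The work goes in short steps, Python scripts to look and compute and a tool call to move; the robot and the scene stay as the last step left them, time stands still between calls to the robot, and variables do not carry over. Pictures are saved under pics/ and viewed, at most 10 in all, crops included, and the job is handed in when it is done.

Besides the shell and the picture viewer there is one more tool, called after ">>>" as a command line: name --argument value ..., lists and objects as JSON in quotes. arm_command: Moves the arm, as the interface text tells. Shift numbers are shares of 0.2 m and turn numbers shares of 30 degrees, none past 1 either way. Its arguments: {"type":"object","properties":{"deltas":{"type":"array"}},"required":["deltas"]}

```bash
mkdir -p pics; cat > h.py <<'E'
import numpy as np, cv2
from workcell import *
def K(n):
    p=camera_params(n); return 240/np.tan(np.radians(p["vertical_fov"])/2),p["cx"],p["cy"],np.array(p["T"])
def ray(n,u,v):
    f,cx,cy,T=K(n); d=T[:3,:3]@np.array([(u-cx)/f,(v-cy)/f,1]); return T[:3,3],d
def plane(n,u,v,z):
    o,d=ray(n,u,v); return o+d*(z-o[2])/d[2]
def proj(n,P):
    f,cx,cy,T=K(n); q=T[:3,:3].T@(np.array(P)-T[:3,3]); return np.array([cx+f*q[0]/q[2],cy+f*q[1]/q[2]])
def tri(a,b):
    (o1,d1),(o2,d2)=a,b
    s=np.linalg.lstsq(np.c_[d1,-d2],o2-o1,rcond=None)[0]
    p,q=o1+s[0]*d1,o2+s[1]*d2; return (p+q)/2,np.linalg.norm(p-q)
def snap(n,f):
    im=capture(n); cv2.imwrite("pics/"+f,im[:,:,::-1]); return im
E
python3 - <<'E'
from h import *
snap("scene","s1.png");snap("side","d1.png")
for n in("scene","side"): print(K(n))
s=get_state();print(s["tool_pos"],s["tcp_rot"],s["time_s"],tips_ahead)
E
```

```text
(np.float64(453.71370810437156), 323.3759461355251, 231.84681916891446, array([[-0.99920964, -0.03763847,  0.01278402,  0.55395998],
       [-0.0374679 ,  0.78439028, -0.61913491,  0.71153472],
       [ 0.01327563, -0.61912457, -0.78518057,  0.99733509],
       [ 0.        ,  0.        ,  0.        ,  1.        ]]))
(np.float64(460.5617074630738), 316.76360148766037, 244.0171109107968, array([[ 0.77121825, -0.35178378,  0.53053801, -0.14249829],
       [-0.63652647, -0.41632633,  0.64923527, -0.79700027],
       [-0.0075135 , -0.83840358, -0.54499816,  0.85324428],
       [ 0.        ,  0.        ,  0.        ,  1.        ]]))
[0.26991202 0.56338995 0.2172909 ] [-6.95960844e-01 -3.06322237e+00  1.48376608e-03] 0.1 0.011
```

View pics/s1.png

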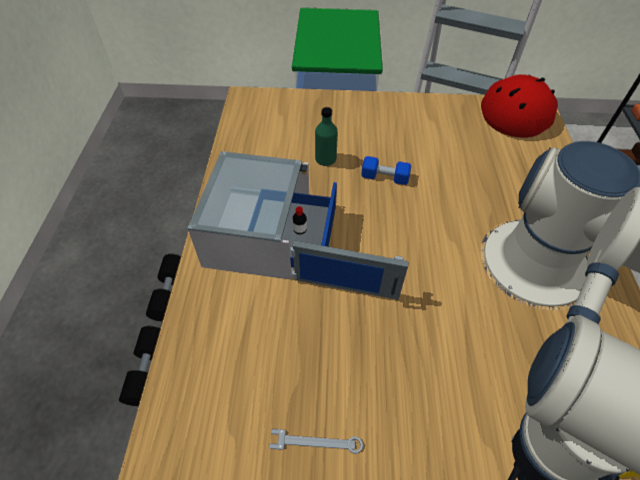

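View pics/d1.png

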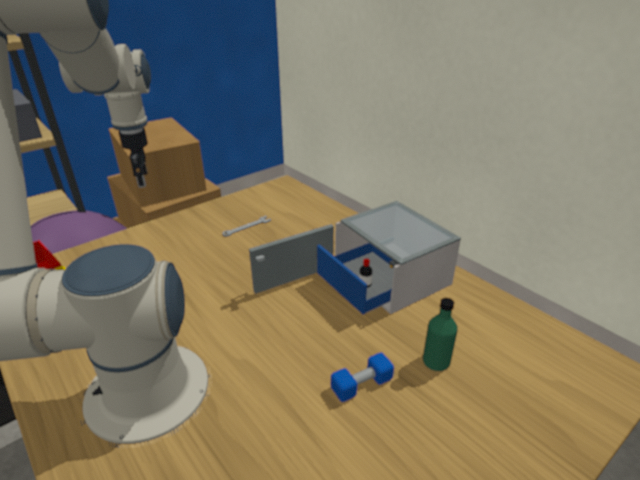

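The scene view shows the cabinet roof at about (193–305, 154–240). The open door's top edge runs (293,243)–(407,262), the tray front top runs (336,184)–(327,245), and the oil bottle's cap is at (299,211). I'll zoom in for accurate pixels.

```bash
python3 - <<'E'
import cv2
a=cv2.imread("pics/s1.png")[140:310,180:420]; cv2.imwrite("pics/s1c.png",cv2.resize(a,None,fx=3.3333,fy=3.3333,interpolation=cv2.INTER_CUBIC))
a=cv2.imread("pics/d1.png")[190:310,240:470]; cv2.imwrite("pics/d1c.png",cv2.resize(a,None,fx=3.4,fy=3.4,interpolation=cv2.INTER_CUBIC))
E
```

```text
(no output)
```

View pics/s1c.png

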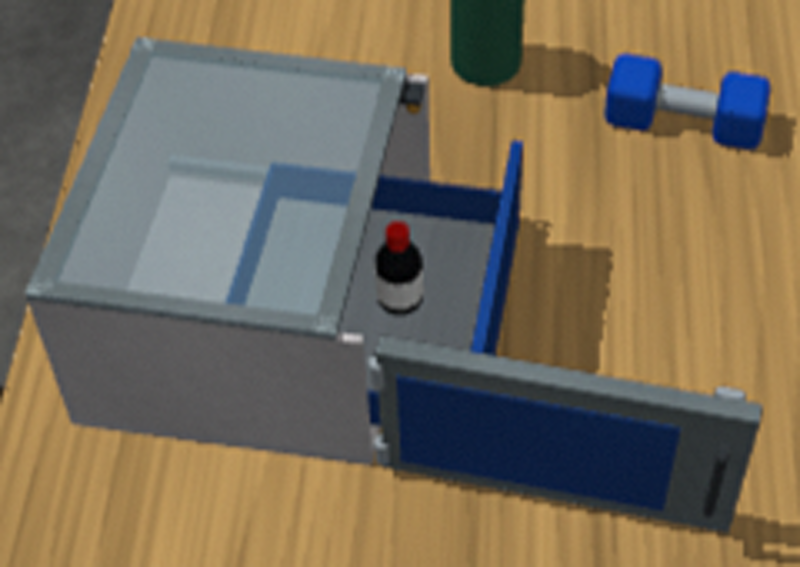

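View pics/d1c.png

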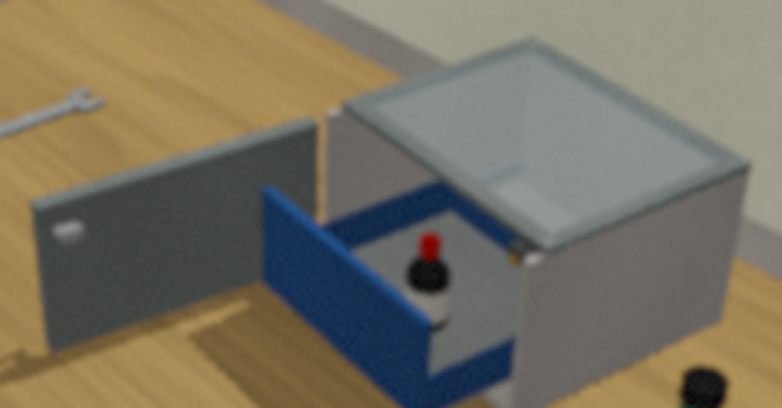

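The crops show the roof corners at (140,42), (403,72), (33,295) and (335,333), and the door's free top corner at (757,420). The tray front top's far end is at (520,145), and in the side crop its ends are (265,190) and (430,328).

```bash
cat >> h.py <<'E'
sc=lambda X,Y:(180+(X+.5)*.3-.5,140+(Y+.5)*.3-.5)
sd=lambda X,Y:(240+(X+.5)/3.4-.5,190+(Y+.5)/3.4-.5)
E
python3 - <<'E'
from h import *
np.set_printoptions(precision=4,suppress=True)
for n,X,Y,z in [("roof b-y",137,40,.165),("roof f-y",405,72,.165),("roof b+y",30,295,.165),("roof f+y",335,335,.165),
 ("wall f+y",366,345,.165),("doorH out",380,354,.158),("doorH in",380,338,.158),("doorF out",757,422,.158),("doorF in",760,406,.158),("tray -y",520,145,.122),("tray in@door",473,352,.122)]:
    print(n,plane("scene",*sc(X,Y),z))
for n,X,Y,z in [("roof b-y",748,165,.165),("roof f-y",545,250,.165),("roof b+y",532,38,.165),("roof f+y",345,105,.165),("doorF in",35,207,.158),("doorH in",317,123,.158),("tray+y",265,190,.122),("tray-y",428,328,.122),("cap",430,238,.11)]:
    print("side",n,plane("side",*sd(X,Y),z))
for a,b,n in [((398,228),(430,238),"cap"),((520,145),(429,328),"tray-y")]:
    print(n,tri(ray("scene",*sc(*a)),ray("side",*sd(*b))))
# dumbbell / flask rough
print(plane("scene",326,160,0),plane("scene",370,178,.03),plane("scene",403,182,.03),plane("scene",272,440,0),plane("scene",362,445,0))
E
```

```text
roof b-y [ 0.8549 -0.2073  0.165 ]
roof f-y [ 0.6356 -0.181   0.165 ]
roof b+y [0.8828 0.0593 0.165 ]
roof f+y [0.6659 0.0843 0.165 ]
wall f+y [0.6438 0.0919 0.165 ]
doorH out [0.6343 0.0939 0.158 ]
doorH in [0.6354 0.0801 0.158 ]
doorF out [0.3783 0.1384 0.158 ]
doorF in [0.3752 0.1253 0.158 ]
tray -y [ 0.5415 -0.1467  0.122 ]
tray in@door [0.5711 0.0625 0.122 ]
side roof b-y [ 0.8504 -0.2109  0.165 ]
side roof f-y [ 0.6333 -0.1849  0.165 ]
side roof b+y [0.8824 0.0545 0.165 ]
side roof f+y [0.6644 0.075  0.165 ]
side doorF in [0.375  0.1233 0.158 ]
side doorH in [0.6332 0.0764 0.158 ]
side tray+y [0.5661 0.0664 0.122 ]
side tray-y [ 0.5389 -0.1582  0.122 ]
side cap [ 0.6357 -0.0633  0.11  ]
cap (array([ 0.6347, -0.0637,  0.1104]), np.float64(0.0008073660244553886))
tray-y (array([ 0.5428, -0.1536,  0.1163]), np.float64(0.00334465825520279))
[ 0.5728 -0.3678  0.    ] [ 0.4376 -0.2636  0.03  ] [ 0.3396 -0.2518  0.03  ] [0.6552 0.474  0.    ] [0.4705 0.476  0.    ]
```

>>> arm_command --deltas '[0.1,-0.33,0.1,-0.33,1,0.2,-0.66,0.1,-0.66,1,0.3,-1,0.1,-1,1,0.3,-1,0.1,-1,1]'

```text
time_s: 0.6
tool_pos: [0.3302, 0.3608, 0.2378]
tcp_rot: [1.472, 2.775, -0.001]
force: [0.4, 0.3, 0.2]
finger_gap: 1.002
gripper_force: 0.0
```

>>> arm_command --deltas '[0.1,-0.33,0,-0.33,1,0.25,-0.66,0,-0.66,1,0.35,-1,0,-1,1,0.35,-1,0,-1,1]'

```text
time_s: 1.1
tool_pos: [0.4004, 0.161, 0.2377]
tcp_rot: [2.141, 2.299, -0.001]
force: [-0.5, 0.7, 0.3]
finger_gap: 0.998
gripper_force: 0.0
```

>>> arm_command --deltas '[0.1,-0.33,0,-0.12,1,0.25,-0.66,0,-0.24,1,0.335,-0.98,0,-0.36,1,0.335,-0.98,0,-0.36,1,0.335,-0.98,0,-0.36,1]'

```text
time_s: 1.72
tool_pos: [0.4672, -0.0336, 0.2375]
tcp_rot: [-2.344, -2.091, 0.001]
force: [-1.0, -0.4, -0.5]
finger_gap: 1.001
gripper_force: 0.0
```

>>> arm_command --deltas '[0,0,-0.2,0,1,0,0,-0.4,0,1,0,0,-0.6,0,1,0,0,-0.8,0,1,0,0,-0.8,0,1]'

```text
time_s: 2.35
tool_pos: [0.465, -0.031, 0.0761]
tcp_rot: [-2.338, -2.093, 0.005]
force: [0.6, 1.3, 0.4]
finger_gap: 1.003
gripper_force: 0.0
```

```bash
python3 - <<'E'
from h import *
a=snap("side","d2.png")[160:340,220:480]; cv2.imwrite("pics/d2c.png",cv2.resize(a[:,:,::-1],None,fx=3,fy=3,interpolation=cv2.INTER_CUBIC))
E
```

```text
(no output)
```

View pics/d2c.png

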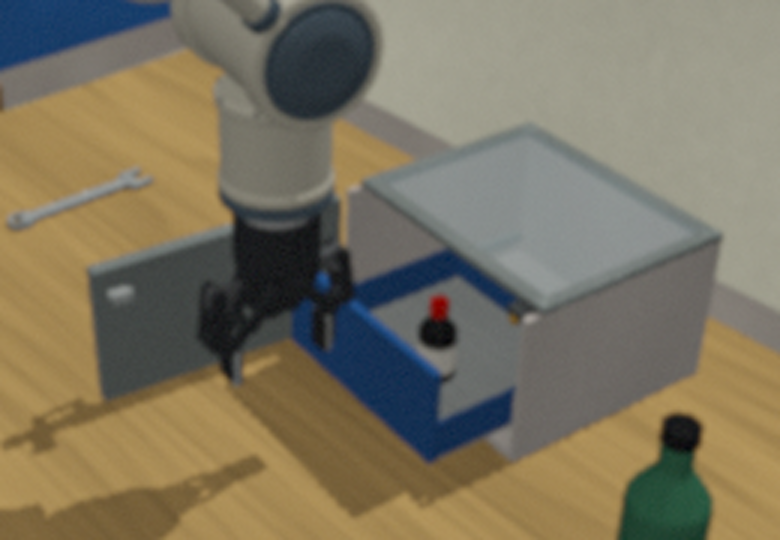

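The gripper stands clear in front of the tray plate (at about (325,330) in the crop), and the bottle is upright. Pushing slowly now.

>>> arm_command --deltas '[0.025,-0.003,0,0,1,0.05,-0.005,0,0,1,0.075,-0.008,0,0,1,0.1,-0.011,0,0,1,0.125,-0.014,0,0,1,0.15,-0.017,0,0,1,0.175,-0.019,0,0,1,0.2,-0.022,0,0,1,0.22,-0.024,0,0,1,0.24,-0.027,0,0,1]'

```text
time_s: 3.65
tool_pos: [0.5151, -0.0377, 0.0777]
tcp_rot: [-2.342, -2.094, 0.0]
force: [-1.8, -0.6, -0.1]
finger_gap: 0.999
gripper_force: 1.4
```

>>> arm_command --deltas '[0.02,-0.002,0,0,1,0.04,-0.004,0,0,1,0.06,-0.007,0,0,1,0.08,-0.009,0,0,1,0.1,-0.011,0,0,1,0.12,-0.013,0,0,1,0.14,-0.015,0,0,1,0.16,-0.017,0,0,1]'

```text
time_s: 4.65
tool_pos: [0.5473, -0.0412, 0.0778]
tcp_rot: [2.342, 2.094, -0.0]
force: [-2.8, -2.1, -1.5]
finger_gap: 1.003
gripper_force: 1.4
```

>>> arm_command --deltas '[0.02,-0.002,0,0,1,0.04,-0.004,0,0,1,0.06,-0.007,0,0,1,0.08,-0.009,0,0,1,0.09,-0.01,0,0,1,0.1,-0.011,0,0,1]'

```text
time_s: 5.4
tool_pos: [0.5672, -0.0434, 0.0778]
tcp_rot: [-2.342, -2.094, 0.0]
force: [-3.3, -0.5, -0.3]
finger_gap: 0.999
gripper_force: 1.3
```

>>> arm_command --deltas '[0.01,-0.001,0,0,1,0.02,-0.002,0,0,1,0.02,-0.002,0,0,1]'

```text
time_s: 5.78
tool_pos: [0.5714, -0.0438, 0.0778]
tcp_rot: [2.342, 2.094, 0.001]
force: [-0.5, -0.6, 0.3]
finger_gap: 1.001
gripper_force: 0.2
```

>>> arm_command --deltas '[0.01,-0.001,0,0,1,0.02,-0.002,0,0,1]'

```text
time_s: 6.02
tool_pos: [0.5752, -0.0441, 0.0778]
tcp_rot: [-2.342, -2.094, -0.0]
force: [-3.1, -1.1, 1.0]
finger_gap: 0.997
gripper_force: 1.3
```

>>> arm_command --deltas '[0.01,-0.001,0,0,1,0.02,-0.002,0,0,1]'

```text
time_s: 6.28
tool_pos: [0.5774, -0.0442, 0.0775]
tcp_rot: [-2.34, -2.092, 0.003]
force: [-19.4, 1.8, 9.0]
finger_gap: 0.995
gripper_force: 4.3
```

>>> arm_command --deltas '[-0.1,0.011,0,0,1,-0.2,0.022,0,0,1,-0.25,0.03,0.2,0,1,-0.3,0.03,0.5,0,1,-0.3,0.03,0.8,0,1,-0.3,0.03,0.8,0,1]'

```text
time_s: 7.02
tool_pos: [0.5217, -0.0389, 0.2425]
tcp_rot: [2.337, 2.089, 0.009]
force: [-0.1, 0.1, -0.3]
finger_gap: 0.998
gripper_force: 0.0
```

```bash
cat >> h.py <<'E'
c,s_=np.cos(-.11),np.sin(-.11); ex=np.array([c,s_]); ey=np.array([-s_,c]); H=np.array([.6335,.085])
def tc(deg,r=.21,off=.065):
    t=np.radians(deg); return H-r*(np.sin(t)*ex+np.cos(t)*ey)+off*(-np.cos(t)*ex+np.sin(t)*ey)
E
python3 - <<'E'
from h import *
np.set_printoptions(precision=3,suppress=True)
a=snap("scene","s3.png")[140:310,180:420]; cv2.imwrite("pics/s3c.png",cv2.resize(a[:,:,::-1],None,fx=3,fy=3,interpolation=cv2.INTER_CUBIC))
print(get_state()["tool_pos"],"start w/ clearance",tc(94,off=.095), tc(94))
E
```

```text
[ 0.52  -0.039  0.24 ] start w/ clearance [0.444 0.216] [0.439 0.187]
```

View pics/s3c.png

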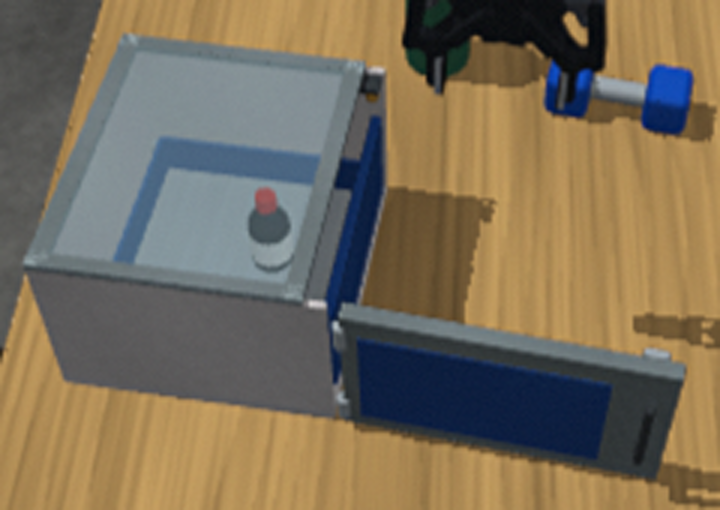

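The tray is flush and the bottle (crop (268,230)) is upright. Moving over to the door's outer side.

>>> arm_command --deltas '[-0.1,0.2,0,0.33,1,-0.2,0.4,0,0.66,1,-0.3,0.6,0,1,1,-0.35,0.8,0,1,1,-0.35,0.8,0,1,1]'

```text
time_s: 7.7
tool_pos: [0.4478, 0.1235, 0.2367]
tcp_rot: [-1.715, -2.63, 0.001]
force: [0.2, -0.2, -0.4]
finger_gap: 1.0
gripper_force: 0.0
```

>>> arm_command --deltas '[0,0.2,0,0.33,1,-0.03,0.475,0,0.66,1,-0.03,0.475,0,1,1,-0.03,0.475,0,1,1]'

```text
time_s: 8.2
tool_pos: [0.443, 0.2162, 0.2369]
tcp_rot: [-0.982, -2.983, 0.002]
force: [-0.6, -1.1, -0.0]
finger_gap: 0.999
gripper_force: 0.0
```

>>> arm_command --deltas '[0,0,0,0.33,1,0,0,0,0.66,1,0,0,0,0.87,1,0,0,-0.2,0.87,1,0,0,-0.4,0.87,1,0,0,-0.65,0.87,1,0,0,-0.65,0.87,1]'

```text
time_s: 9.07
tool_pos: [0.4413, 0.2148, 0.1053]
tcp_rot: [-0.29, -3.122, 0.004]
force: [0.5, -0.2, 0.3]
finger_gap: 1.004
gripper_force: 0.0
```

```bash
python3 - <<'E'
from h import *
np.set_printoptions(precision=3,suppress=True)
st=get_state(); print(st["tool_pos"],st["tcp_rot"],st["force"],st["qpos"])
p=np.array(st["tool_pos"][:2])
for a in (94,64,34,4): print(a,((np.array([tc(a-k,off=.065) for k in range(0,31,3)])-(p if a==94 else tc(a)))/.2).tolist().__repr__() if 0 else np.round((np.array([tc(a-k) for k in range(0,31,3)])-(p if a==94 else tc(a)))/.2,3).tolist())
E
```

```text
[0.441 0.215 0.105] [-0.29  -3.122  0.004] [ 0.536 -0.24   0.291] [ 0.331  0.466  1.795 -0.     0.887 -1.054]
94 [[-0.014, -0.141], [-0.039, -0.193], [-0.061, -0.246], [-0.081, -0.3], [-0.098, -0.355], [-0.112, -0.411], [-0.123, -0.467], [-0.131, -0.524], [-0.136, -0.582], [-0.138, -0.639], [-0.137, -0.697]]
64 [[0.0, 0.0], [0.004, -0.057], [0.011, -0.115], [0.021, -0.171], [0.034, -0.227], [0.05, -0.283], [0.069, -0.337], [0.09, -0.39], [0.114, -0.442], [0.141, -0.493], [0.171, -0.543]]
34 [[0.0, 0.0], [0.032, -0.048], [0.067, -0.094], [0.104, -0.138], [0.143, -0.18], [0.184, -0.22], [0.228, -0.258], [0.273, -0.293], [0.32, -0.326], [0.369, -0.356], [0.419, -0.384]]
4 [[0.0, 0.0], [0.052, -0.025], [0.105, -0.048], [0.159, -0.067], [0.214, -0.084], [0.27, -0.098], [0.326, -0.109], [0.383, -0.117], [0.44, -0.122], [0.498, -0.124], [0.555, -0.123]]
```

>>> arm_command --deltas '[-0.005,-0.05,0,0,1,-0.01,-0.1,0,0,1,-0.014,-0.14,0,0,1,-0.039,-0.193,0,-0.1,1,-0.061,-0.246,0,-0.2,1,-0.081,-0.3,0,-0.3,1,-0.098,-0.355,0,-0.4,1,-0.112,-0.411,0,-0.5,1,-0.123,-0.467,0,-0.6,1,-0.131,-0.524,0,-0.7,1]'

```text
time_s: 10.32
tool_pos: [0.4167, 0.1109, 0.1078]
tcp_rot: [-0.853, -3.024, 0.0]
force: [-0.1, -0.2, 0.0]
finger_gap: 0.996
gripper_force: 0.2
```

>>> arm_command --deltas '[-0.005,-0.058,0,-0.1,1,-0.007,-0.115,0,-0.2,1,-0.006,-0.173,0,-0.3,1]'

```text
time_s: 10.7
tool_pos: [0.4157, 0.0763, 0.1078]
tcp_rot: [1.087, 2.947, 0.0]
force: [0.1, 0.4, -1.1]
finger_gap: 0.999
gripper_force: 0.2
```

>>> arm_command --deltas '[0.004,-0.057,0,-0.1,1,0.011,-0.115,0,-0.2,1,0.021,-0.171,0,-0.3,1,0.034,-0.227,0,-0.4,1,0.05,-0.283,0,-0.5,1,0.069,-0.337,0,-0.6,1,0.09,-0.39,0,-0.7,1,0.114,-0.442,0,-0.8,1,0.141,-0.493,0,-0.9,1,0.171,-0.543,0,-1,1]'

```text
time_s: 11.95
tool_pos: [0.4503, -0.0322, 0.1078]
tcp_rot: [-1.813, -2.566, 0.0]
force: [1.1, 1.2, 0.1]
finger_gap: 0.999
gripper_force: 0.4
```

```bash
python3 - <<'E'
from h import *
np.set_printoptions(precision=3,suppress=True)
st=get_state(); print(tc(34),np.round((np.array([tc(a) for a in (20,18,16,14,12,10,8,6,5,4,3,2,1,0)])-tc(20))/.2,3).tolist())
a=snap("scene","s4.png")[140:310,180:420]; cv2.imwrite("pics/s4c.png",cv2.resize(a[:,:,::-1],None,fx=3,fy=3,interpolation=cv2.INTER_CUBIC))
E
```

```text
[ 0.448 -0.033] [[0.0, 0.0], [0.028, -0.026], [0.057, -0.051], [0.087, -0.075], [0.118, -0.098], [0.15, -0.119], [0.182, -0.14], [0.215, -0.159], [0.232, -0.169], [0.249, -0.178], [0.266, -0.186], [0.283, -0.195], [0.301, -0.203], [0.318, -0.211]]
```

View pics/s4c.png

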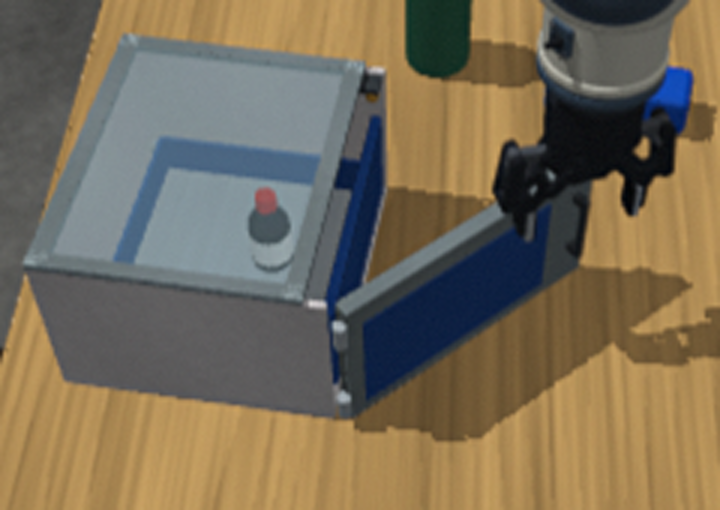

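The door follows the finger and is at about 34°, with the tray and bottle unchanged. Continuing, slower near the end.

>>> arm_command --deltas '[0.032,-0.048,0,-0.1,1,0.067,-0.094,0,-0.2,1,0.104,-0.138,0,-0.3,1,0.143,-0.18,0,-0.4,1,0.17,-0.207,0,-0.467,1]'

```text
time_s: 12.62
tool_pos: [0.4844, -0.0736, 0.1078]
tcp_rot: [2.112, 2.326, 0.0]
force: [0.1, 0.3, 0.4]
finger_gap: 0.999
gripper_force: 0.1
```

>>> arm_command --deltas '[0.028,-0.026,0,-0.067,1,0.057,-0.051,0,-0.133,1,0.087,-0.075,0,-0.2,1,0.118,-0.098,0,-0.267,1,0.15,-0.119,0,-0.333,1,0.166,-0.13,0,-0.367,1,0.182,-0.14,0,-0.4,1,0.199,-0.15,0,-0.433,1,0.215,-0.159,0,-0.467,1]'

```text
time_s: 13.75
tool_pos: [0.527, -0.1048, 0.1078]
tcp_rot: [-2.378, -2.053, -0.0]
force: [0.1, 0.2, -1.0]
finger_gap: 0.999
gripper_force: 0.2
```

>>> arm_command --deltas '[0.009,-0.005,0,-0.017,1,0.017,-0.01,0,-0.033,1,0.026,-0.015,0,-0.05,1,0.034,-0.019,0,-0.067,1]'

```text
time_s: 14.25
tool_pos: [0.5337, -0.1086, 0.1078]
tcp_rot: [2.413, 2.012, 0.0]
force: [-0.6, -0.3, -0.4]
finger_gap: 0.996
gripper_force: 0.2
```

>>> arm_command --deltas '[0.009,-0.005,0,-0.017,1,0.017,-0.01,0,-0.033,1]'

```text
time_s: 14.5
tool_pos: [0.5371, -0.1106, 0.1078]
tcp_rot: [-2.43, -1.991, 0.0]
force: [-0.2, -0.5, 0.4]
finger_gap: 0.998
gripper_force: 0.2
```

>>> arm_command --deltas '[0.005,0,0,0.08,1,0.01,0,0,0.16,1,0.02,-0.002,0,0.16,1,0.03,-0.003,0,0.16,1]'

```text
time_s: 15.0
tool_pos: [0.5413, -0.1107, 0.1077]
tcp_rot: [-2.343, -2.088, 0.003]
force: [-20.6, 1.5, 16.2]
finger_gap: 1.0
gripper_force: 10.2
```

```bash
python3 - <<'E'
from h import *
a=snap("scene","s5.png")[130:310,180:420]; cv2.imwrite("pics/s5c.png",cv2.resize(a[:,:,::-1],None,fx=3.3,fy=3.3,interpolation=cv2.INTER_CUBIC))
E
```

```text
(no output)
```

View pics/s5c.png

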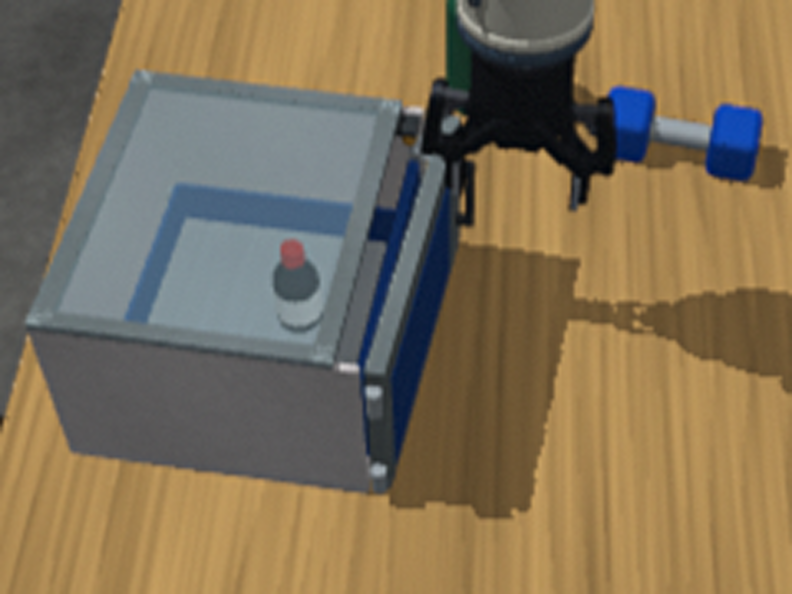

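The door's free edge is still a few degrees ajar: door top runs (375,370)–(435,160) in the crop, against a tray front line of (365,350)–(412,165). The knuckle is riding on the door's top edge, so I'll back off, close the fingers, turn 90° and press with the pads.

>>> arm_command --deltas '[-0.1,0.01,0,0,1,-0.25,0.02,0,0,1,-0.35,0.0,0.1,-0.33,-1,-0.35,-0.02,0.1,-0.66,-1,-0.35,-0.02,0.1,-1,-1,-0.35,-0.02,0.1,-1,-1]'

```text
time_s: 15.8
tool_pos: [0.4732, -0.1153, 0.1279]
tcp_rot: [2.806, 1.413, 0.0]
force: [-0.5, -0.2, -0.2]
finger_gap: 0.146
gripper_force: 0.0
```

>>> arm_command --deltas '[0,0,0,-0.33,-1,0,0,0,-0.66,-1,0,0,0,-1,-1,0,0,0,-1,-1]'

```text
time_s: 16.3
tool_pos: [0.4731, -0.1151, 0.1277]
tcp_rot: [3.074, 0.646, -0.0]
force: [0.5, 0.3, 0.2]
finger_gap: -0.002
gripper_force: 0.0
```

>>> arm_command --deltas '[0,0,0,-0.33,-1,0,0,0,-0.66,-1,0,0,0,-1,-1,0,0,0,-1,-1]'

```text
time_s: 16.8
tool_pos: [0.4731, -0.1151, 0.1278]
tcp_rot: [-3.137, 0.168, 0.0]
force: [-0.1, 0.6, 0.2]
finger_gap: 0.002
gripper_force: 0.0
```

>>> arm_command --deltas '[0.1,-0.01,0,0,-1,0.2,-0.02,0,0,-1,0.3,-0.033,0,0,-1,0.4,-0.044,0,0,-1,0.44,-0.048,0,0,-1,0.46,-0.05,0,0,-1,0.48,-0.052,0,0,-1]'

```text
time_s: 17.68
tool_pos: [0.5686, -0.1255, 0.1277]
tcp_rot: [-3.137, 0.176, 0.001]
force: [1.1, 0.1, -0.5]
finger_gap: 0.003
gripper_force: 0.0
```

>>> arm_command --deltas '[0.01,-0.001,0,0,-1,0.02,-0.002,0,0,-1]'

```text
time_s: 17.92
tool_pos: [0.5729, -0.1259, 0.1278]
tcp_rot: [-3.136, 0.178, 0.0]
force: [-1.0, 0.6, 0.6]
finger_gap: -0.002
gripper_force: 0.0
```

>>> arm_command --deltas '[0.01,-0.001,0,0,-1,0.02,-0.002,0,0,-1]'

```text
time_s: 18.18
tool_pos: [0.5771, -0.1264, 0.1278]
tcp_rot: [-3.137, 0.179, -0.0]
force: [-0.0, 0.3, -0.3]
finger_gap: 0.0
gripper_force: 0.0
```

>>> arm_command --deltas '[0.01,-0.001,0,0,-1,0.02,-0.002,0,0,-1]'

```text
time_s: 18.42
tool_pos: [0.5812, -0.1268, 0.1278]
tcp_rot: [3.137, -0.179, 0.0]
force: [-0.9, 0.4, 0.7]
finger_gap: 0.005
gripper_force: 0.0
```

>>> arm_command --deltas '[0.01,-0.001,0,0,-1,0.02,-0.002,0,0,-1]'

```text
time_s: 18.68
tool_pos: [0.584, -0.1271, 0.1276]
tcp_rot: [-3.136, 0.179, 0.004]
force: [-13.3, -1.8, 8.5]
finger_gap: 0.001
gripper_force: 6.1
```

>>> arm_command --deltas '[0.01,-0.001,0,0,-1]'

```text
time_s: 18.8
tool_pos: [0.5848, -0.1273, 0.1276]
tcp_rot: [-3.136, 0.179, 0.007]
force: [-19.7, -2.5, 13.6]
finger_gap: 0.0
gripper_force: 10.0
```

```bash
python3 - <<'E'
from h import *
a=snap("scene","s6.png")[130:310,180:420]; b=snap("side","d6.png")[160:340,240:480]
cv2.imwrite("pics/s6c.png",cv2.resize(np.hstack([a,b])[:,:,::-1],(800,300),interpolation=cv2.INTER_CUBIC))
E
```

```text
(no output)
```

View pics/s6c.png

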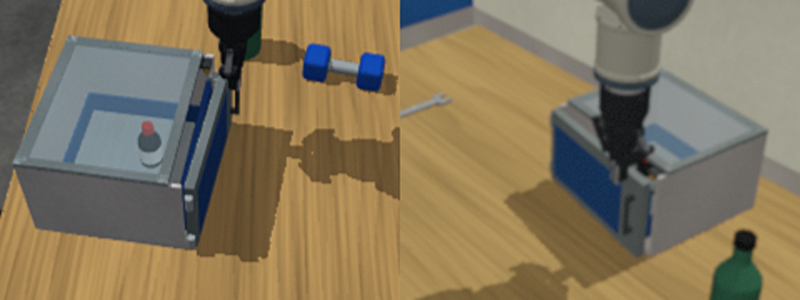

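The two views show the gripper at the door's outer face, with the door nearly but perhaps not fully shut. I'll measure its angle from the top edge.

```bash
python3 - <<'E'
from h import *
np.set_printoptions(precision=4,suppress=True)
im=cv2.imread("pics/s6.png"); hsv=cv2.cvtColor(im,cv2.COLOR_BGR2HSV)
# columns/classes along rows crossing door top; print gray+hue per row
for v in (190,205,220,230):
    print(v,[(u,int(h),int(s),int(x)) for u,(h,s,x) in zip(range(288,325),hsv[v,288:325])])
for f,r in [("outer",.008),("inner",-.008)]:
  for deg in (0,1,2,3,4,6):
    t=np.radians(deg); L=[]
    for rr in (.03,.2):
        P=H-rr*(np.sin(t)*ex+np.cos(t)*ey)+r*(-np.cos(t)*ex+np.sin(t)*ey); L.append(proj("scene",[*P,.158]))
    (u0,v0),(u1,v1)=L; print(f,deg,[round(u0+(v-v0)*(u1-u0)/(v1-v0),1) for v in (190,205,220,230)])
E
```

```text
190 [(288, 99, 28, 126), (289, 94, 29, 125), (290, 98, 30, 126), (291, 96, 30, 127), (292, 98, 30, 127), (293, 99, 30, 111), (294, 100, 10, 79), (295, 10, 9, 88), (296, 170, 9, 89), (297, 15, 6, 90), (298, 15, 6, 90), (299, 0, 8, 90), (300, 114, 31, 81), (301, 110, 198, 81), (302, 109, 209, 83), (303, 109, 211, 82), (304, 109, 220, 65), (305, 109, 108, 73), (306, 95, 33, 133), (307, 95, 25, 123), (308, 96, 30, 119), (309, 98, 32, 120), (310, 97, 28, 120), (311, 96, 31, 116), (312, 95, 25, 61), (313, 104, 52, 54), (314, 108, 187, 71), (315, 110, 190, 63), (316, 105, 73, 56), (317, 94, 34, 52), (318, 60, 4, 58), (319, 18, 105, 117), (320, 17, 137, 160), (321, 15, 75, 34), (322, 108, 133, 23), (323, 16, 101, 63), (324, 18, 135, 162)]
205 [(288, 96, 30, 119), (289, 95, 29, 105), (290, 105, 25, 83), (291, 101, 21, 97), (292, 101, 21, 97), (293, 105, 26, 99), (294, 101, 20, 100), (295, 103, 17, 103), (296, 106, 29, 98), (297, 110, 175, 80), (298, 109, 212, 84), (299, 109, 219, 84), (300, 110, 180, 82), (301, 104, 59, 90), (302, 95, 26, 129), (303, 94, 28, 127), (304, 94, 31, 125), (305, 96
[... 2248 characters left out ...]
, np.float64(301.6)]
outer 4 [np.float64(314.8), np.float64(310.0), np.float64(305.2), np.float64(302.0)]
outer 6 [np.float64(317.2), np.float64(311.7), np.float64(306.2), np.float64(302.6)]
inner 0 [np.float64(303.5), np.float64(299.9), np.float64(296.3), np.float64(293.9)]
inner 1 [np.float64(304.7), np.float64(300.8), np.float64(296.8), np.float64(294.2)]
inner 2 [np.float64(305.9), np.float64(301.6), np.float64(297.3), np.float64(294.4)]
inner 3 [np.float64(307.1), np.float64(302.4), np.float64(297.8), np.float64(294.7)]
inner 4 [np.float64(308.3), np.float64(303.3), np.float64(298.3), np.float64(295.0)]
inner 6 [np.float64(310.7), np.float64(305.0), np.float64(299.3), np.float64(295.6)]
```

>>> arm_command --deltas '[0,0,0,0,-1,0,0,0,0,-1]'

```text
time_s: 19.15
tool_pos: [0.5849, -0.1273, 0.1277]
tcp_rot: [-3.136, 0.179, 0.006]
force: [-14.5, -1.7, 10.0]
finger_gap: 0.002
gripper_force: 7.0
```

>>> arm_command --deltas '[0.005,-0.001,0,0,-1,0.005,-0.001,0,0,-1]'

```text
time_s: 19.4
tool_pos: [0.5859, -0.1274, 0.1276]
tcp_rot: [-3.136, 0.179, 0.007]
force: [-12.0, -1.1, 6.6]
finger_gap: 0.001
gripper_force: 6.2
```

```bash
python3 - <<'E'
from h import *
np.set_printoptions(precision=4,suppress=True)
st=get_state();print(st["tool_pos"],st["force"],st["ft_torque"],st["tau"],st["qpos"])
def edges(f):
    im=cv2.imread(f); g=cv2.cvtColor(im,cv2.COLOR_BGR2GRAY).astype(float); s=cv2.cvtColor(im,cv2.COLOR_BGR2HSV)
    for v in (190,205,220,230): 
        r=g[v-1:v+2].mean(0) if 0 else g[v]; k=[u for u in range(290,325) if r[u]<95 and r[u-1]>=95]; print(v,k,end=" ")
    print()
cv2.imwrite("pics/s7.png",capture("scene")[:,:,::-1])
for f in("s5","s6","s7"): print(f);edges(f"pics/{f}.png")
# tray line in s3, along model plane
im=cv2.imread("pics/s3.png"); h=cv2.cvtColor(im,cv2.COLOR_BGR2HSV)
C=H+.131*ex-.133*ey
for y in (-.1,-.05,0,.05):
    u,v=proj("scene",[*(C-.12*ex+y*ey),.122]); v=int(round(v)); b=[q for q in range(280,325) if h[v,q,1]>150 and 100<h[v,q,0]<120]
    print("tray flush pred u",round(u,1),"row",v,"blue",b[0] if b else 0,b[-1] if b else 0)
E
```

```text
[ 0.5859 -0.1274  0.1276] [-11.9972  -1.0605   6.5969] [-0.3655  2.0072 -0.0408] [  2.6718 -84.3504 -36.727    1.5152  -3.5138  -0.0842] [-0.3132  0.558   1.5084 -0.001   1.0793  1.3718]
s5
190 [294, 312, 321] 205 [290, 296, 308] 220 [292, 303] 230 [290, 300] 
s6
190 [294, 312, 321] 205 [290, 296, 308] 220 [292, 303] 230 [300] 
s7
190 [294, 312, 320] 205 [290, 296, 307] 220 [292, 303] 230 [300] 
tray flush pred u 306.9 row 182 blue 303 306
tray flush pred u 303.7 row 195 blue 294 306
tray flush pred u 300.3 row 210 blue 296 304
tray flush pred u 296.7 row 225 blue 292 301
```

The force falls as the ball gives way, so I'll keep creeping.

>>> arm_command --deltas '[0.005,-0.001,0,0,-1,0.005,-0.001,0,0,-1,0.01,-0.001,0,0,-1,0.01,-0.001,0,0,-1]'

```text
time_s: 19.95
tool_pos: [0.589, -0.1279, 0.1276]
tcp_rot: [3.136, -0.179, -0.003]
force: [-6.1, -3.1, 1.8]
finger_gap: 0.0
gripper_force: 2.8
```

>>> arm_command --deltas '[0.005,-0.001,0,0,-1,0.005,-0.001,0,0,-1,0.01,-0.001,0,0,-1,0.01,-0.001,0,0,-1]'

```text
time_s: 20.45
tool_pos: [0.5921, -0.128, 0.1277]
tcp_rot: [-3.136, 0.179, -0.0]
force: [-1.0, 0.4, -1.5]
finger_gap: -0.002
gripper_force: 0.5
```

>>> arm_command --deltas '[0.005,-0.001,0,0,-1,0.005,-0.001,0,0,-1,0.01,-0.001,0,0,-1,0.01,-0.001,0,0,-1]'

```text
time_s: 20.95
tool_pos: [0.5944, -0.1282, 0.1279]
tcp_rot: [3.136, -0.179, 0.001]
force: [-0.2, -0.7, 0.3]
finger_gap: 0.001
gripper_force: 0.0
```

>>> arm_command --deltas '[0.005,-0.001,0,0,-1,0.01,-0.001,0,0,-1,0.01,-0.001,0,0,-1]'

```text
time_s: 21.32
tool_pos: [0.5945, -0.1281, 0.1278]
tcp_rot: [-3.136, 0.178, 0.005]
force: [-12.9, -0.1, 9.4]
finger_gap: 0.006
gripper_force: 6.2
```

>>> arm_command --deltas '[0.005,-0.001,0,0,-1,0.01,-0.001,0,0,-1,0.01,-0.001,0,0,-1]'

```text
time_s: 21.7
tool_pos: [0.5945, -0.1281, 0.1277]
tcp_rot: [-3.136, 0.178, 0.011]
force: [-24.4, 0.4, 18.7]
finger_gap: 0.0
gripper_force: 12.5
```

Firm stop at 0.5945. Retreating, then checking.

>>> arm_command --deltas '[-0.03,0.003,0,0,-1,-0.1,0.01,0,0,-1,-0.25,0.03,0,0,-1,-0.4,0.05,0.1,0,-1,-0.5,0.2,0.4,0,-1,-0.5,0.4,0.6,0,-1,-0.5,0.6,0.6,0,-1,-0.5,0.8,0.6,0,-1,-0.5,0.8,0.6,0,-1]'

```text
time_s: 22.82
tool_pos: [0.4974, 0.0335, 0.2479]
tcp_rot: [-3.136, 0.174, -0.001]
force: [0.1, -0.8, 0.8]
finger_gap: 0.003
gripper_force: 0.0
```

```bash
python3 - <<'E'
from h import *
a=snap("scene","s8.png")
g=cv2.cvtColor(a,cv2.COLOR_RGB2GRAY).astype(int)
for v in (190,205,220,230): print(v,[u for u in range(290,325) if g[v,u]<95<=g[v,u-1]])
b=snap("side","d8.png")
cv2.imwrite("pics/s8c.png",cv2.resize(np.hstack([a[130:310,180:420],b[160:340,240:480]])[:,:,::-1],(800,300),interpolation=cv2.INTER_CUBIC))
E
```

```text
190 [294, 309, 317]
205 [290, 296, 305]
220 [292, 302]
230 [299]
```

View pics/s8c.png

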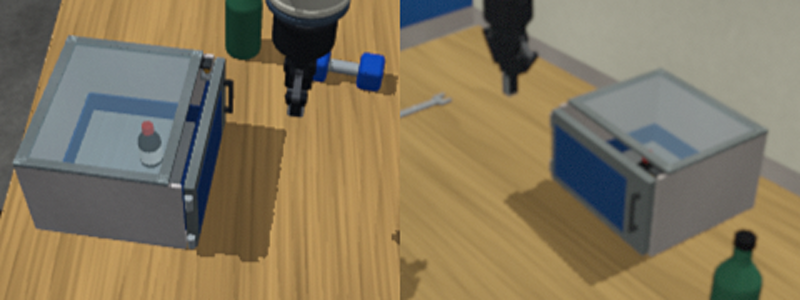

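The door is flush with the front (its edge moved 3 px in and its slope matches shut), and the bottle stands upright at (150,148). The flask, dumbbell and wrench are where they were, and the gripper is clear.

```bash
python3 -c "from workcell import *; print(job_done())"
```

```text
the job is handed in; nothing more can be done
None
```

The tray is fully in with the oil bottle upright, the door is pressed shut on its catch without slamming, and the job was handed in at about 23 s; the dumbbell, flask and wrench were not touched.

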